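# Close the centrifuge and wind its clockwork timer to five minutes

### The arm

A 7-joint arm with a two-finger parallel gripper is mounted at the origin on the work surface. World frame = base frame: x ahead of the robot, y to its left, z up, the work surface at z = 0. Lengths are in m, angles in rad, forces in N, time in s.
With the tool pointing down it reaches from about 0.375 to 0.925 m from the base axis. Payload 3.1 kg.
Tool frame: the origin (TCP) lies at the very end of the fingers, on their centre line; the grasp point (between the pads) lies 19 mm behind it (arm.grasp_offset is the distance from the TCP to the grasp point, in m); z points along the fingers, y is the line along which they close (so a half turn about z gives the same grasp; the last joint's range is limited). The gripper opens to 85 mm and grips with 20 to 120 N. Pads are 22 mm wide; open, the fingers measure 114 mm over their backs; the gripper's body (76 mm by 85 mm) begins 54 mm behind the grasp point. The pads swing forward as they close: fully open they stand 13 mm farther back than shut.
Start: joints at [-1.22, 0.383, 0.044, 1.598, -0.018, 1.161, -0.05], TCP at [0.282, 0.586, 0.231] pointing down, gripper open.
Joint ranges: [-2.61, 2.61], [-0.41, 2.15], [-1.48, 1.57], [0, 2.5], [-1.57, 4.71], [0.05, 1.97], [-2.85, 2.85]. Speed limits (rad/s): [2.79, 2.79, 3.14, 3.14, 3.14, 3.14, 3.14].

### API

Orientations are given as a unit quaternion [x, y, z, w].
In Python, from bench import arm gives the robot as it stands. The module is installed in compiled form; this text tells all that it offers.
- The arm moves only by the shell command python3 -m crank 'ROWS' [FORCE]. ROWS is JSON, a list of rows, each a list of 3 entries, a list of its own where there are three numbers: the turn, a rotation vector about the world's x, y, z in rad, then the shift along the world's x, y, z in cm, then the closure, from 0 (fully open) to 1 (shut). A call has 1 to 20 rows; each row is the pose to reach, as a shift and turn from the pose commanded when the call began; what a row does not reach only later rows make up. A row lasts 1/10 s, in which the tool goes at most 50 mm and 8.59 degrees, less where a joint would pass 70% of its speed; a pose out of reach is approached as far as the arm can. A call with a gripper value outside its range is refused whole. The fingers move at their own pace and stop on an object; FORCE is the grip in N (left out, the last holds). Time passes only in rows, so rows that repeat a pose let the fingers close. It gives the time, the measured TCP pose, the force, the opening and the grip force at its end, in the units of the state.
- arm.sense(): the state, without advancing time (a new reading comes with each control period).
- arm.camera(name): name is "side" or "top" or "wrist"; returns a dict with "img" (384x512x3 uint8, red, green, blue), "fx", "fy", "cx", "cy" (pixels), "rvec" (rotation vector, rad) and "tvec" (3), from world to camera coordinates, as OpenCV has them. Camera axes: x right, y down, z forward; pixel columns grow to the right and rows downward; lengths in m; the calibration is good to about 2 mm. A picture is of the moment at which its call begins. There is no depth.
- arm.job_done(): hands the job in; it is judged then, once.
The state is a dict: "time": time; "joint_positions": joint angles; "dq": joint speeds; "effort": joint torques, N m; "eef_pos": TCP position; "ee_rot": TCP orientation; "force": force on the tool from outside, world axes, zero at the start; "ft_torque": the same for the moment, N m; "opening": opening from 0.0 (shut) to 1.0 (fully open); "grasp_force": force on a finger pad.
Only numpy, scipy, OpenCV 4.12 (cv2) and the standard library are available. Lean on these libraries where they do the work, as an engineer would, in place of code of your own. Each camera call takes 0.05 s, during which the arm holds its last target. There are 200 camera calls.

### The job

The blood tubes are already in the rotor: set the lid on the centrifuge bowl without dropping it and press it straight down until both clip arms have snapped under the rim, all round flush. Then wind the clockwork timer clockwise past its 15-minute top mark and turn it back to 5 minutes for a five-minute spin. Leave the speed dial as it is set and do not shift the tube rack, the stain bottle or the slide box.

Things in the scene. Friction and masses are not known exactly. Their poses are not given: they have to be found in the camera images.
- centrifuge: centrifuge, fixed: grey housing, blue top, 330 mm deep (x), 280 mm wide (y). Origin: centre of its underside on the bench; x from its front edge (operator's side) to the back, y to the operator's left, z up. Its front apron (first 105 mm) is 130 mm high and carries two dials; the deck behind is 150 mm high, the round steel bowl rises from it. Green switch and lamp between the dials: not needed
- bowl_rim (a point): centre of the bowl's mouth at the height of the rim's top, 178 mm above the bench; axes as the centrifuge's. The rim is a round steel bead 6 mm thick, 170 mm outside diameter, its top 28 mm above the deck; bowl inside diameter 155 mm. The capped tubes in the rotor stay 30 mm or more below it
- lid_grip (a point): grip point on the lid, on the axis of the black upright knob in its middle: knob 29 mm diameter, top 13 mm above this point; a collar 44 mm wide on the plate begins 21 mm below it. z up along the knob, y towards clip arm a. The lid (160 g) starts flat on the bench, right way up, this point 49 mm above the bench; fully home, this point is 27 mm above the rim's top
- lid_seat (a point): centre of the underside of the lid's plate, 27 mm below lid_grip, same axes; level with bowl_rim when fully home. Plate: blue disc 173 mm in diameter, clear window. Below it a round locating skirt, 150 mm outside diameter, 22 mm deep, lower edge rounded, drops into the bowl; two sprung clip arms stand outside, 183 mm over both. Fits at any yaw
- clip_a (a joint): light grey clip arm at the lid's +y edge, rad: 0 at rest (and when snapped under the rim), up to 0.5 when spread outward. Its slanted tooth meets the rim when the plate is still about 10 mm above it, is spread to about 0.14, and snaps under the bead from about 5 mm on, drawing the lid down; then the plate is pressed flush. Pressing both arms over takes about 12 N straight down
- clip_b (a joint): the same for the opposite clip arm, at the lid's -y edge
- timer (a joint): clockwork timer, rad: 0 = zero mark, grows clockwise seen from above, 0.1745 (10 degrees) a minute: 5 minutes = 0.873, top mark 15 = 2.618; stop at 2.88. Light drag 0.06 N m, stays where left; starts below 2.5 minutes. Ticks each minute, long at 0 (red), 5, 10, 15. From above, the zero mark lies 75 degrees anticlockwise, the 15 mark 75 degrees clockwise of the centrifuge's x direction
- timer_grip (a point): grip point on the timer's vertical axis, 112 mm in front of and 58 mm left of the centrifuge's middle, 161 mm above the bench. Grip: upright light grey bar through the axis, 46 mm long, 13 mm thick, top 8 mm above this point, on a black disc of 56 mm diameter with its top 22 mm below. x along the bar to the end with the red line (the pointer), z up
- speed (a joint): the smaller all-black speed dial (white pointer line), right of the timer, rad clockwise; already set, to be left as it is
- speed_pointer (a point): end of the speed dial's pointer bar, 18 mm from its axis, 161 mm above the bench. The dial is 44 mm in diameter, its bar 36 mm long, its axis 116 mm to the right of the timer's
- rack_centre (a point): white rack with five capped blood tubes, 66 x 200 mm, 94 mm high, loose; the point is 45 mm above its foot. Not to be moved
- bottle_centre (a point): amber stain bottle with black cap, 54 mm in diameter, 110 mm high, loose; the point is half-way up. Not to be moved
- slides_centre (a point): blue flat slide box, 87 x 100 mm, 34 mm high, loose; the point is half-way up. Not to be moved
Mind the look-alikes: they are no part of the job. What is shaped like the part that bears lid_grip but pink is not meant.

How it is judged:
On the way, in this order (a step that is already met when the one before it is completed fails the run):
1. the lid is fully home on the bowl, both clip arms snapped under the rim (horizontal distance between lid_seat and bowl_rim below 0.005 m and z of lid_seat in the frame of bowl_rim between -0.003 and 0.002 m and angle between lid_seat's own z axis and vertical below 0.035 rad and value of joint each of clip_a, clip_b below 0.09 rad), for 0.2 s.
2. the timer is turned past its 15-minute top mark (value of joint timer above 2.63 rad), for 0.1 s.
At the end, for the whole second after the job is handed in: lid flush on the bowl (2 mm in height, 5 mm off centre, 2 degrees) with both clip arms under 0.09 rad; timer at rest at 5 minutes within half a minute (0.785 to 0.960 rad); speed pointer moved under 4 mm; rack, bottle and slide box within 30 mm of where they stood (all of step 1 and value of joint timer between 0.7854 and 0.9599 rad and velocity of joint timer between -0.05 and 0.05 rad/s and distance of speed_pointer from where it was at the start of the episode below 0.004 m and distance of each of rack_centre, bottle_centre, slides_centre from where it was at the start of the episode below 0.03 m); the robot touches nothing.
It fails at once if the lid is dropped: it is out of the fingers while over the bowl and more than 22 mm above the rim (contact force between the fingers and lid below 0.05 N and horizontal distance between lid_seat and bowl_rim below 0.06 m and z of lid_seat in the frame of bowl_rim above 0.022 m).
It fails at once if the speed dial is turned (its pointer moves 4 mm) (distance of speed_pointer from where it was at the start of the episode above 0.004 m).
It fails at once if the tube rack is shifted by more than 30 mm or knocked over (distance of rack_centre from where it was at the start of the episode above 0.03 m or angle between rack_centre's own z axis and vertical above 0.5 rad).
It fails at once if the stain bottle is shifted by more than 30 mm or knocked over (distance of bottle_centre from where it was at the start of the episode above 0.03 m or angle between bottle_centre's own z axis and vertical above 0.5 rad).
It fails at once if the slide box is shifted by more than 30 mm or knocked over (distance of slides_centre from where it was at the start of the episode above 0.03 m or angle between slides_centre's own z axis and vertical above 0.5 rad).
It also fails if it takes over 67 s, if anything falls off the work surface, if the arm or the gripper's body presses on something with over 40 N, if the wrist force passes 120 N, or if a joint passes its speed limit or range.

## Working session

There is one attempt and no reset: what is moved stays moved. The work goes in short steps, Python scripts to look and compute and a shell command to move; the robot and the scene stay as the last step left them, time stands still between calls to the robot, and variables do not carry over. Pictures are saved under pics/ and viewed, at most 10 in all, crops included, and the job is handed in when it is done.

```bash
mkdir -p pics; cat > h.py <<'E'
import numpy as np,cv2
from bench import arm
def ray(c,u,v):
    R=cv2.Rodrigues(np.array(c["rvec"],float))[0];t=np.array(c["tvec"],float).ravel()
    d=R.T@np.array([(u-c["cx"])/c["fx"],(v-c["cy"])/c["fy"],1]);return -R.T@t,d
def onz(c,u,v,z):
    o,d=ray(c,u,v);return o+d*(z-o[2])/d[2]
def proj(c,p):
    K=np.array([[c["fx"],0,c["cx"]],[0,c["fy"],c["cy"]],[0,0,1]],float)
    return cv2.projectPoints(np.array([p],float),np.array(c["rvec"],float),np.array(c["tvec"],float),K,None)[0].ravel()
def save(n,im,s=1):
    cv2.imwrite("pics/"+n,cv2.resize(im[:,:,::-1],None,fx=s,fy=s,interpolation=cv2.INTER_CUBIC))
E
python3 - <<'E'
from h import *
import pickle
for n in ("top","side","wrist"):
    c=arm.camera(n);pickle.dump(c,open(n+".pkl","wb"));save(n+"0.png",c["img"],1.5)
    print(n,ray(c,256,192))
print(arm.sense())
E
```

```text
top (array([ 0.29077328, -0.03950317,  1.72568239]), array([ 0.1506222 , -0.00837563, -0.98863793]))
side (array([ 0.30437988, -0.892698  ,  1.20658391]), array([ 0.17204071,  0.63355688, -0.75446936]))
wrist (array([0.21631297, 0.61459608, 0.37174458]), array([ 0.25583535, -0.14141369, -0.95645451]))
{'time': 0.15, 'joint_positions': array([-1.21978466,  0.38366844,  0.04387576,  1.59922944, -0.01790618,
        1.16119037, -0.04993154]), 'dq': array([-0.00070429, -0.00293473, -0.00073926, -0.00557276, -0.00090272,
       -0.00030493,  0.00058487]), 'effort': array([ 1.76253678e-03, -4.34052157e+01,  1.02677308e+00, -2.49981022e+01,
        1.07841758e-02,  7.21553210e-03, -1.35544516e-05]), 'eef_pos': array([0.28172272, 0.5849476 , 0.23015507]), 'ee_rot': array([ 2.22520845e-01,  9.74927366e-01, -1.03617664e-03, -1.77822874e-04]), 'force': array([-0.13700396, -0.03087762,  0.02858792]), 'ft_torque': array([-0.04606912, -0.00860829,  0.0006963 ]), 'grasp_force': 0.0, 'opening': 0.9960370495270882}
```

View pics/top0.png

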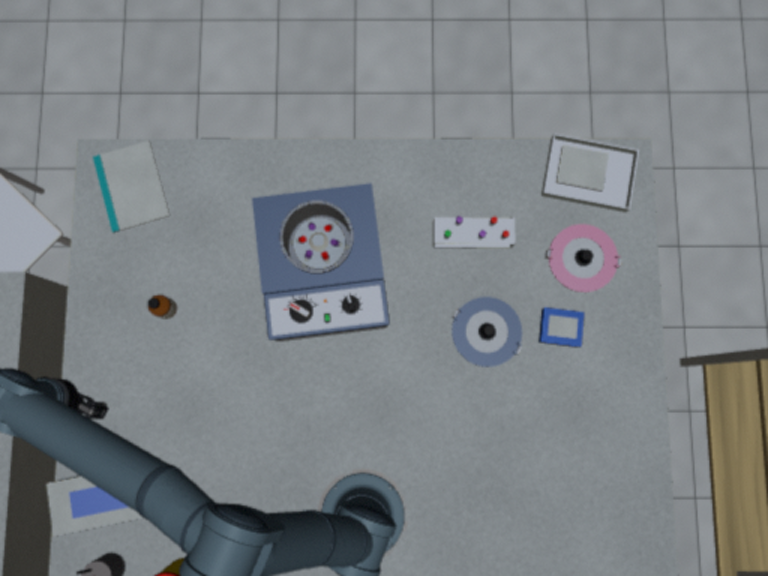

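View pics/side0.png

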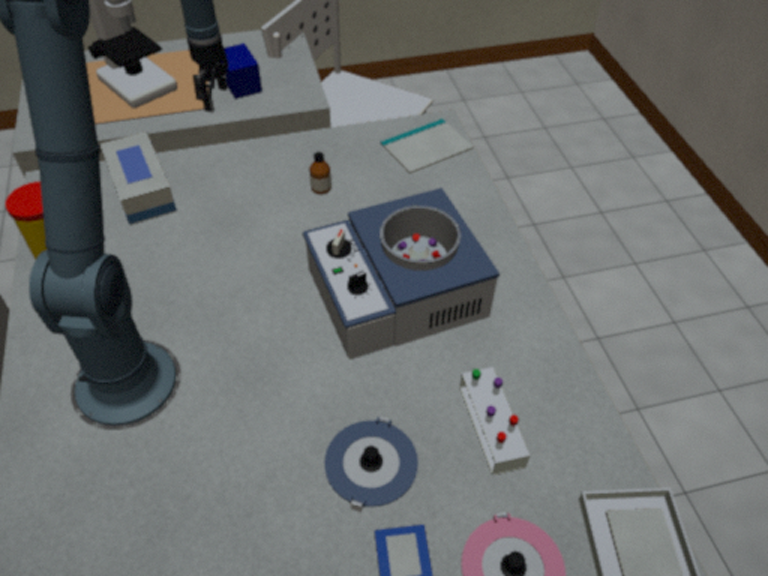

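Top view (1.5x pixels): blue lid with black knob at (487,331), pink look-alike at (584,257), bowl at (317,237), timer at (300,310), speed dial at (351,304), rack at (474,232), bottle at (160,306) and slide box at (563,327). The blue lid fits the description. Next I'll measure positions and confirm the lid with a crop.

```bash
python3 - <<'E'
from h import *
import pickle
T=pickle.load(open("top.pkl","rb"));S=pickle.load(open("side.pkl","rb"))
def blob(c,box,f,pr=1):
    x0,y0,x1,y1=box;im=c["img"][y0:y1,x0:x1].astype(int)
    m=f(im[...,0],im[...,1],im[...,2]).astype(np.uint8)
    cs=cv2.findContours(m,cv2.RETR_EXTERNAL,cv2.CHAIN_APPROX_NONE)[0]
    k=max(cs,key=cv2.contourArea)+np.array([x0,y0]);h=cv2.convexHull(k)
    return cv2.fitEllipse(h),cv2.minAreaRect(h),k
blue=lambda r,g,b:(b-r>20)
dark=lambda r,g,b:(r+g+b<110)
for c,box,n in((T,(295,190,355,250),"T"),(S,(210,275,282,345),"S")):
    e,_,_=blob(c,box,blue);print(n,"lid disc",e,onz(c,*e[0],.026))
tk=blob(T,(310,205,340,235),dark);sk=blob(S,(235,293,260,318),dark)
print("knob",tk[0],onz(T,*tk[0][0],.055),sk[0],onz(S,*sk[0][0],.048))
# centrifuge top blue
e,r,k=blob(T,(160,115,262,232),blue);print("deck rect",r,[onz(T,*p,.15)[:2].round(4) for p in cv2.boxPoints(r)])
# rim: hole in the blue deck
for c,box,n in((T,(160,115,262,195),"T"),(S,(225,120,335,205),"S")):
    x0,y0,x1,y1=box;im=c["img"][y0:y1,x0:x1].astype(int)
    m=((im[...,2]-im[...,0])>20).astype(np.uint8)
    cs,hr=cv2.findContours(m,cv2.RETR_CCOMP,cv2.CHAIN_APPROX_NONE)
    hs=[q for q,hh in zip(cs,hr[0]) if hh[3]>=0]
    q=max(hs,key=cv2.contourArea)+np.array([x0,y0]);e=cv2.fitEllipse(q);print(n,"rim",e,onz(c,*e[0],.175),q.reshape(-1,2).min(0),q.reshape(-1,2).max(0))
a=cv2.resize(T["img"][190:250,290:360],None,fx=5.5,fy=5.5,interpolation=cv2.INTER_CUBIC)
b=cv2.resize(T["img"][120:230,160:265],None,fx=4,fy=4,interpolation=cv2.INTER_CUBIC)
o=np.zeros((440,a.shape[1]+b.shape[1],3),np.uint8);o[:a.shape[0],:a.shape[1]]=a;o[:b.shape[0],a.shape[1]:]=b
save("crop1.png",o);print(a.shape,b.shape)
E
```

```text
T lid disc ((324.3662109375, 220.79583740234375), (46.25642013549805, 47.91211700439453), 122.04894256591797) [ 0.44219744 -0.30647361  0.026     ]
S lid disc ((247.1390380859375, 308.1850280761719), (57.21992492675781, 61.51410675048828), 84.68598175048828) [ 0.44337801 -0.30822845  0.026     ]
knob ((324.0069274902344, 220.4687957763672), (8.17668628692627, 9.357739448547363), 148.92584228515625) [ 0.44080362 -0.30064114  0.055     ] ((247.0059356689453, 305.86846923828125), (12.83392333984375, 15.699892044067383), 179.95542907714844) [ 0.44207468 -0.31233323  0.048     ]
deck rect ((212.92311096191406, 173.88461303710938), (95.50674438476562, 82.23502349853516), 82.87498474121094) [array([0.7465, 0.2642]), array([ 0.7838, -0.024 ]), array([ 0.4469, -0.0653]), array([0.4117, 0.2142])]
T rim ((210.68934631347656, 157.49905395507812), (48.830223083496094, 49.050437927246094), 148.84896850585938) [0.647189   0.10337295 0.175     ] [186 133] [235 182]
S rim ((279.5471496582031, 158.38307189941406), (44.804813385009766, 55.53010559082031), 93.31168365478516) [0.64601529 0.09095375 0.175     ] [252 136] [307 181]
(330, 385, 3) (440, 420, 3)
```

View pics/crop1.png

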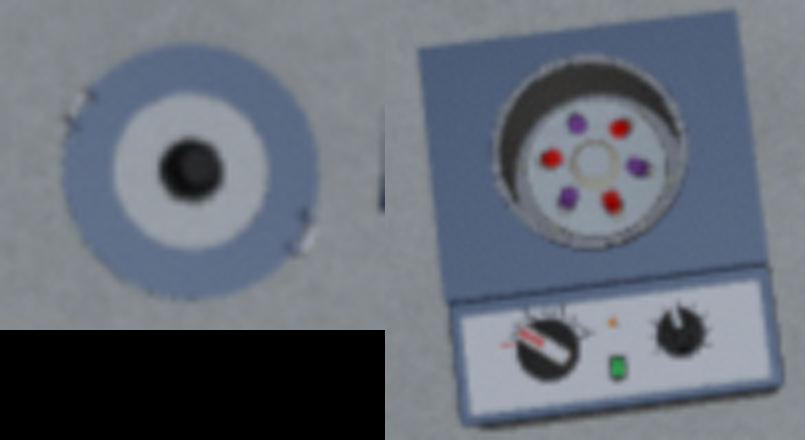

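The crop confirms the blue lid: plate at (190,170) with two light grey clips, black knob in the middle. The timer pointer's red end points left, and the speed dial is at (680,332). I'm going above the lid.

```bash
python3 -m crank '[[[0,0,-0.75],[20,-50,7],0],[[0,0,-0.75],[20,-50,7],0],[[0,0,-0.75],[20,-50,7],0],[[0,0,-0.75],[20,-50,7],0],[[0,0,-0.75],[20,-50,7],0],[[0,0,-0.75],[20,-50,7],0],[[0,0,-0.75],[20,-50,7],0],[[0,0,-0.75],[20,-50,7],0],[[0,0,-0.75],[20,-50,7],0],[[0,0,-0.75],[20,-50,7],0],[[0,0,-0.75],[20,-50,7],0],[[0,0,-1.5],[16,-89.2,0],0],[[0,0,-1.5],[16,-89.2,0],0],[[0,0,-1.5],[16,-89.2,0],0],[[0,0,-1.5],[16,-89.2,0],0],[[0,0,-1.5],[16,-89.2,0],0],[[0,0,-1.5],[16,-89.2,0],0],[[0,0,-1.5],[16,-89.2,0],0],[[0,0,-1.5],[16,-89.2,0],0],[[0,0,-1.5],[16,-89.2,0],0]]'
python3 -m crank '[[[0,0,0],[0,0,0],0],[[0,0,0],[0,0,0],0],[[0,0,0],[0,0,0],0]]'
python3 - <<'E'
from h import *
import pickle
c=arm.camera("wrist");pickle.dump(c,open("w1.pkl","wb"));save("w1.png",c["img"],1.2)
s=arm.sense();print(s["joint_positions"].round(2),s["ee_rot"],s["eef_pos"])
im=c["img"].astype(int)
m=(im.sum(2)<110).astype(np.uint8)
for k in cv2.findContours(m,cv2.RETR_EXTERNAL,cv2.CHAIN_APPROX_NONE)[0]:
    if cv2.contourArea(k)>300: print("dark",cv2.contourArea(k),cv2.boundingRect(k))
m=((im[...,2]-im[...,0])>20).astype(np.uint8)
k=max(cv2.findContours(m,cv2.RETR_EXTERNAL,cv2.CHAIN_APPROX_NONE)[0],key=cv2.contourArea)
e=cv2.fitEllipse(cv2.convexHull(k));print(e,onz(c,*e[0],.026),cv2.boundingRect(k))
print("expected knob top px",proj(c,(.4425,-.307,.062)))
E
```

```text
time: 2.15
eef_pos: [0.4372, -0.3146, 0.2304]
ee_rot: [0.831, 0.556, -0.003, 0.001]
force: [-0.2, 0.3, 0.4]
opening: 1.003
grasp_force: 0.0
time: 2.45
eef_pos: [0.443, -0.3042, 0.2313]
ee_rot: [0.826, 0.563, 0.001, -0.0]
force: [0.4, 0.3, -0.2]
opening: 1.004
grasp_force: 0.0
[-0.27  0.23  0.91  1.9  -0.2   1.11  0.34] [ 8.26279870e-01  5.63259308e-01  6.85883486e-04 -2.38493047e-04] [ 0.44308789 -0.30433079  0.23140238]
dark 779.5 (282, 252, 75, 27)
dark 30966.0 (0, 249, 512, 135)
dark 1270.5 (240, 143, 41, 42)
((259.8962097167969, 157.42257690429688), (166.45066833496094, 170.99436950683594), 13.263425827026367) [ 0.44358817 -0.30209694  0.026     ] (176, 71, 169, 176)
expected knob top px [260.64892861 170.25003379]
```

View pics/w1.png

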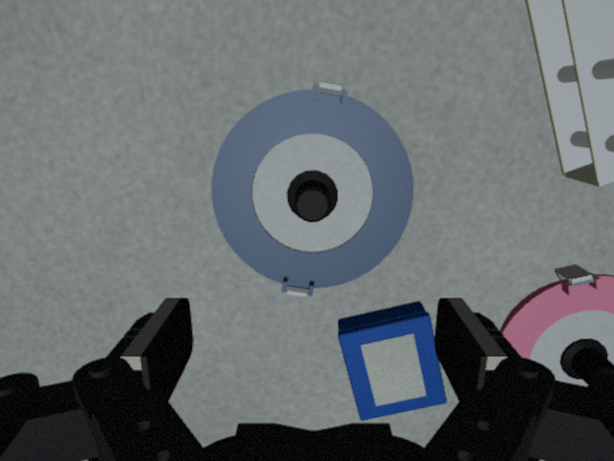

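The lid knob is at about (313,204) in the wrist picture, 2–3 mm from directly under the tool. The slide box (390,370) and the rack stay clear of the fingers. Descending.

```bash
python3 -m crank '[[[0,0,0],[0,-0.1,-4],0],[[0,0,0],[0,-0.1,-8],0],[[0,0,0],[0,-0.1,-12],0],[[0,0,0],[0,-0.1,-14.5],0],[[0,0,0],[0,-0.1,-16.5],0],[[0,0,0],[0,-0.1,-18],0],[[0,0,0],[0,-0.1,-19],0],[[0,0,0],[0,-0.1,-19.8],0],[[0,0,0],[0,-0.1,-19.8],0],[[0,0,0],[0,-0.1,-19.8],0],[[0,0,0],[0,-0.1,-19.8],0]]'
```

```text
time: 3.6
eef_pos: [0.4427, -0.3079, 0.0342]
ee_rot: [0.827, 0.562, 0.001, 0.001]
force: [0.6, -0.1, 0.7]
opening: 1.001
grasp_force: 0.0
```

```bash
python3 -m crank '[[[0,0,0],[0,0,0],1],[[0,0,0],[0,0,0],1],[[0,0,0],[0,0,0],1],[[0,0,0],[0,0,0],1],[[0,0,0],[0,0,0],1],[[0,0,0],[0,0,0],1],[[0,0,0],[0,0,0],1],[[0,0,0],[0,0,0],1],[[0,0,0],[0,0,0],1],[[0,0,0],[0,0,0],1]]' 70
python3 -m crank '[[[0,0,0],[0,0,1],1],[[0,0,0],[0,0,3],1],[[0,0,0],[0,0,6],1],[[0,0,0],[0,0,10],1],[[0,0,0],[0,0,14],1],[[0,0,0],[0,0,18],1],[[0,0,0],[0,0,22],1],[[0,0,0],[0,0,26],1],[[0,0,0],[0,0,26],1],[[0,0,0],[0,0,26],1],[[0,0,0],[0,0,26],1]]'
```

```text
time: 4.6
eef_pos: [0.4425, -0.3076, 0.0336]
ee_rot: [0.827, 0.562, 0.0, 0.0]
force: [0.1, -0.4, 4.8]
opening: 0.316
grasp_force: 69.2
time: 5.7
eef_pos: [0.4406, -0.3062, 0.2913]
ee_rot: [0.827, 0.562, -0.001, -0.002]
force: [0.0, -0.4, -0.5]
opening: 0.319
grasp_force: 69.2
```

```bash
cat > rim.py <<'E'
from h import *
import pickle
from scipy.optimize import least_squares
for n,box in(("top",(160,115,262,195)),("side",(225,120,335,205))):
    c=pickle.load(open(n+".pkl","rb"));x0,y0,x1,y1=box
    g=cv2.resize(c["img"][y0:y1,x0:x1],None,fx=4,fy=4,interpolation=cv2.INTER_CUBIC).astype(int)
    m=((g[...,2]-g[...,0])>18).astype(np.uint8)
    cs,hr=cv2.findContours(m,cv2.RETR_CCOMP,cv2.CHAIN_APPROX_NONE)
    q=max([q for q,h in zip(cs,hr[0]) if h[3]>=0],key=cv2.contourArea).reshape(-1,2)
    P=np.array([onz(c,x0+(u+.5)/4-.5,y0+(v+.5)/4-.5,.175)[:2] for u,v in q])
    o=ray(c,0,0)[0][:2];ctr=P.mean(0);d=(ctr-o)/np.linalg.norm(ctr-o)
    for th in(-.02,.0,.03):
        F=P[(P-ctr)@d>th]
        r=least_squares(lambda x:np.hypot(*(F-x[:2]).T)-x[2],[*ctr,.085],loss="soft_l1",f_scale=.001)
        r2=least_squares(lambda x:np.hypot(*(F-x[:2]).T)-.085,ctr,loss="soft_l1",f_scale=.001)
        print(n,th,len(F),r.x.round(4),r2.x.round(4))
E
python3 rim.py
```

```text
top -0.02 349 [0.6495 0.1039 0.0822] [0.6463 0.1024]
top 0.0 297 [0.6492 0.1037 0.0824] [0.6462 0.1024]
top 0.03 229 [0.6502 0.104  0.0816] [0.6463 0.1024]
side -0.02 325 [0.6507 0.105  0.0851] [0.6507 0.1051]
side 0.0 288 [0.6509 0.1054 0.0847] [0.6508 0.1051]
side 0.03 236 [0.6513 0.1059 0.0843] [0.6511 0.1051]
```

```bash
cat > lid.py <<'E'
from h import *
from scipy.optimize import least_squares
s=arm.sense();t=s["eef_pos"];z=t[2]-.0116+.003;print(t,s["force"])
o2=[]
for n in("top","side"):
    c=arm.camera(n);u0,v0=proj(c,(t[0],t[1],z)).astype(int);W=55
    g=cv2.resize(c["img"][v0-W:v0+W,u0-W:u0+W],None,fx=4,fy=4,interpolation=cv2.INTER_CUBIC)
    o2.append(g);g=g.astype(int)
    m=((g[...,2]-g[...,0])>20).astype(np.uint8)
    q=max(cv2.findContours(m,cv2.RETR_EXTERNAL,cv2.CHAIN_APPROX_NONE)[0],key=cv2.contourArea)
    q=q.reshape(-1,2)
    P=np.array([onz(c,u0-W+(u+.5)/4-.5,v0-W+(v+.5)/4-.5,z)[:2] for u,v in q])
    r=least_squares(lambda x:np.hypot(*(P-x[:2]).T)-.0865,t[:2],loss="cauchy",f_scale=.0007)
    k=np.abs(np.hypot(*(P-r.x).T)-.0865)<.0025
    print(n,r.x.round(4),"minus tcp",(r.x-t[:2]).round(4),k.sum(),len(P))
save("lidheld.png",np.hstack(o2)[:,:],.9)
E
python3 lid.py
```

```text
[ 0.44058859 -0.3062443   0.29132308] [ 0.0296294  -0.38722059 -0.51069899]
top [ 0.377  -0.3378] minus tcp [-0.0636 -0.0316] 48 1276
side [ 0.4434 -0.3039] minus tcp [0.0028 0.0024] 511 953
```

View pics/lidheld.png

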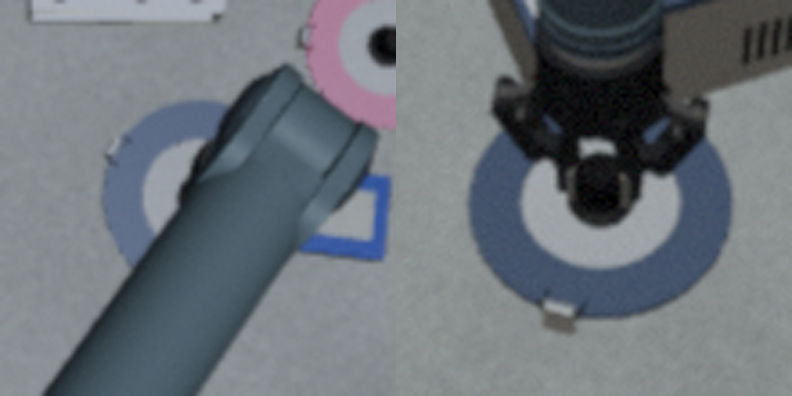

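Side view: the lid is held level, knob between the fingers at (600,195). It sits about 2.5 mm from the TCP in the side camera's frame, and the bowl shows the same bias. I'm moving over the bowl.

```bash
python3 -m crank '[[[0,0,0],[1,2,0.5],1],[[0,0,0],[2.5,5,1],1],[[0,0,0],[4.2,8.4,1],1],[[0,0,0],[6,12,1],1],[[0,0,0],[8,16,1],1],[[0,0,0],[10,20,1],1],[[0,0,0],[12,24,1],1],[[0,0,0],[14,28,1],1],[[0,0,0],[16,32,0.5],1],[[0,0,0],[17.8,35.6,0],1],[[0,0,0],[19.2,38.4,-1],1],[[0,0,0],[20.2,40.2,-2],1],[[0,0,0],[20.6,40.9,-3],1],[[0,0,0],[20.6,40.9,-4],1],[[0,0,0],[20.6,40.9,-5],1],[[0,0,0],[20.6,40.9,-5],1],[[0,0,0],[20.6,40.9,-5],1],[[0,0,0],[20.6,40.9,-5],1]]'
python3 - <<'E'
from h import *
s=arm.sense();print(s["eef_pos"],s["joint_positions"].round(2))
c=arm.camera("side");t=s["eef_pos"];u,v=proj(c,(t[0],t[1],.2)).astype(int)
save("over.png",c["img"][v-60:v+50,u-65:u+65],5)
E
```

```text
time: 7.6
eef_pos: [0.6483, 0.1004, 0.2443]
ee_rot: [0.828, 0.561, 0.001, 0.0]
force: [-0.6, 0.6, -2.2]
opening: 0.316
grasp_force: 69.2
[0.64833835 0.10044155 0.2442924 ] [-0.72  0.45  0.68  1.59 -0.29  1.2  -0.37]
```

View pics/over.png

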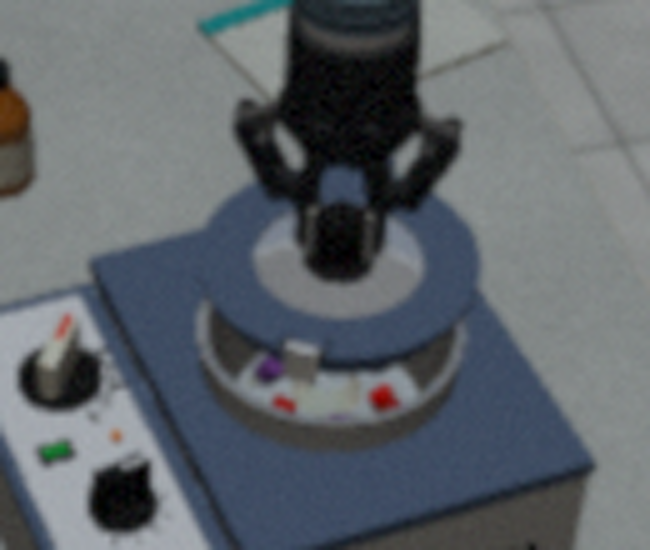

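The lid hovers concentrically above the bowl, plate at (340,260) and rim below at (335,370), with nothing in between. Lowering gently.

```bash
python3 -m crank '[[[0,0,0],[0,0.2,-1],1],[[0,0,0],[0,0.2,-1.8],1],[[0,0,0],[0,0.2,-2.4],1],[[0,0,0],[0,0.2,-2.7],1],[[0,0,0],[0,0.2,-2.7],1],[[0,0,0],[0,0.2,-2.7],1]]'
python3 -m crank '[[[0,0,0],[0,0,-0.2],1],[[0,0,0],[0,0,-0.4],1],[[0,0,0],[0,0,-0.6],1],[[0,0,0],[0,0,-0.8],1],[[0,0,0],[0,0,-0.8],1]]'
```

```text
time: 8.25
eef_pos: [0.6481, 0.1036, 0.2163]
ee_rot: [0.827, 0.562, -0.0, 0.0]
force: [0.2, -0.9, -2.9]
opening: 0.318
grasp_force: 69.2
time: 8.75
eef_pos: [0.6477, 0.1037, 0.2078]
ee_rot: [0.827, 0.562, -0.0, -0.0]
force: [-0.3, -0.2, -1.7]
opening: 0.319
grasp_force: 69.2
```

```bash
python3 -m crank '[[[0,0,0],[0,0,-0.2],1],[[0,0,0],[0,0,-0.4],1],[[0,0,0],[0,0,-0.6],1],[[0,0,0],[0,0,-0.7],1],[[0,0,0],[0,0,-0.7],1]]'
```

```text
time: 9.25
eef_pos: [0.6477, 0.1032, 0.201]
ee_rot: [0.827, 0.562, -0.0, 0.0]
force: [0.1, -1.4, -1.2]
opening: 0.32
grasp_force: 69.2
```

```bash
python3 -m crank '[[[0,0,0],[0,0,-0.15],1],[[0,0,0],[0,0,-0.3],1],[[0,0,0],[0,0,-0.45],1],[[0,0,0],[0,0,-0.6],1],[[0,0,0],[0,0,-0.6],1]]'
python3 -m crank '[[[0,0,0],[0,0,-0.15],1],[[0,0,0],[0,0,-0.3],1],[[0,0,0],[0,0,-0.45],1],[[0,0,0],[0,0,-0.6],1],[[0,0,0],[0,0,-0.6],1]]'
```

```text
time: 9.75
eef_pos: [0.6492, 0.1035, 0.1975]
ee_rot: [0.827, 0.562, 0.001, 0.0]
force: [-2.2, -0.9, 7.2]
opening: 0.314
grasp_force: 69.8
time: 10.25
eef_pos: [0.6487, 0.1021, 0.1904]
ee_rot: [0.828, 0.561, 0.001, 0.001]
force: [-1.5, -4.0, 1.9]
opening: 0.318
grasp_force: 69.3
```

```bash
python3 -m crank '[[[0,0,0],[0,0.1,-0.2],1],[[0,0,0],[0,0.1,-0.4],1],[[0,0,0],[0,0.1,-0.4],1],[[0,0,0],[0,0.1,-0.4],1]]'
```

```text
time: 10.65
eef_pos: [0.6488, 0.1019, 0.1898]
ee_rot: [0.828, 0.561, 0.001, 0.0]
force: [-9.2, -5.3, 17.3]
opening: 0.32
grasp_force: 71.0
```

It's hard against the rim at the expected home height. I'll press once more, relax, release and rise.

```bash
python3 -m crank '[[[0,0,0],[0,0,-0.3],1],[[0,0,0],[0,0,-0.3],1],[[0,0,0],[0,0,0.1],1],[[0,0,0],[0,0,0.3],1],[[0,0,0],[0,0,0.3],1]]'
python3 -m crank '[[[0,0,0],[0,0,0],0.8],[[0,0,0],[0,0,0],0.3],[[0,0,0],[0,0,0],0.3],[[0,0,0],[0,0,0],0.3],[[0,0,0],[0,0,0],0.3],[[0,0,0],[0,0,0.5],0.3],[[0,0,0],[0,0,2],0.3],[[0,0,0],[0,0,5],0.3],[[0,0,0],[0,0,9],0.3],[[0,0,0],[0,0,12],0.3]]'
```

```text
time: 11.15
eef_pos: [0.6489, 0.1021, 0.1902]
ee_rot: [0.828, 0.561, 0.001, 0.001]
force: [-3.7, -5.5, 7.6]
opening: 0.32
grasp_force: 69.8
time: 12.15
eef_pos: [0.649, 0.1044, 0.3123]
ee_rot: [0.827, 0.562, 0.002, 0.001]
force: [0.5, -0.4, 0.0]
opening: 0.695
grasp_force: 0.0
```

```bash
python3 -m crank '[[[0,0,0.15],[-2,0.3,0],0.3],[[0,0,0.3],[-4,0.6,0],0.3],[[0,0,0.45],[-6,0.9,0],0.3],[[0,0,0.6],[-8,1.2,0],0.3],[[0,0,0.75],[-10,1.5,0],0.3],[[0,0,0.9],[-12,1.8,0],0.3],[[0,0,1.05],[-14,2.1,0],0.3],[[0,0,1.2],[-16,2.4,0],0.3],[[0,0,1.35],[-16.5,2.4,0],0.3],[[0,0,1.5],[-16.5,2.4,0],0.3],[[0,0,1.57],[-16.5,2.4,0],0.3],[[0,0,1.57],[-16.5,2.4,0],0.3]]'
python3 -m crank '[[[0,0,0.15],[0,0,0],0.3],[[0,0,0.3],[0,0,0],0.3],[[0,0,0.45],[0,0,0],0.3],[[0,0,0.6],[0,0,0],0.3],[[0,0,0.75],[0,0,0],0.3],[[0,0,0.9],[0,0,0],0.3],[[0,0,1.05],[0,0,0],0.3],[[0,0,1.2],[0,0,0],0.3],[[0,0,1.35],[0,0,0],0.3],[[0,0,1.5],[0,0,0],0.3],[[0,0,1.57],[0,0,0],0.3],[[0,0,1.57],[0,0,0],0.3],[[0,0,1.57],[0,0,0],0.3]]'
python3 - <<'E'
from h import *
import pickle
T=pickle.load(open("top.pkl","rb"));print("top timer",onz(T,200.5,207.3,.139),"speed",onz(T,160+(680-385)/4-.5,120+332/4-.5,.139))
s=arm.sense();print(s["joint_positions"].round(2))
c=arm.camera("wrist");pickle.dump(c,open("w2.pkl","wb"));save("w2.png",c["img"],1.2)
print(proj(c,(.48,.127,.169)))
E
```

```text
time: 13.35
eef_pos: [0.4835, 0.1283, 0.3097]
ee_rot: [0.189, 0.982, 0.001, 0.001]
force: [0.1, 0.2, -0.2]
opening: 0.695
grasp_force: 0.0
time: 14.65
eef_pos: [0.4833, 0.1285, 0.3088]
ee_rot: [-0.56, 0.829, -0.0, 0.0]
force: [0.1, 0.2, 0.2]
opening: 0.696
grasp_force: 0.0
top timer [0.47873178 0.13960683 0.139     ] speed [0.49558194 0.02609526 0.139     ]
[-0.82  0.02  0.49  1.88 -0.01  1.25  2.43]
[264.99999039 176.05030515]
```

View pics/w2.png

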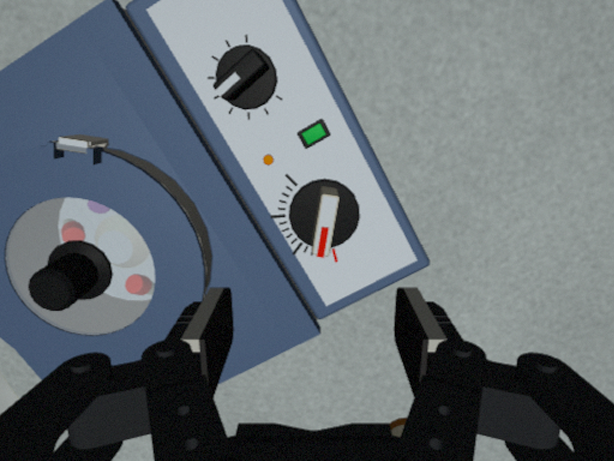

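```bash
python3 - <<'E'
from h import *
import pickle
c=pickle.load(open("w2.pkl","rb"));im=c["img"].astype(int)
x0,y0,x1,y1=235,145,305,218
g=im[y0:y1,x0:x1];m=(g.sum(2)<130).astype(np.uint8)
k=max(cv2.findContours(m,cv2.RETR_EXTERNAL,cv2.CHAIN_APPROX_NONE)[0],key=cv2.contourArea)+np.array([x0,y0])
e=cv2.fitEllipse(cv2.convexHull(k));print(e,onz(c,*e[0],.139))
# bar: bright or red inside disc's hull neighbourhood
mask=np.zeros(im.shape[:2],np.uint8);cv2.ellipse(mask,e,1,-1)
r,gg,b=im[...,0],im[...,1],im[...,2]
bar=((r>140)&(mask>0)).astype(np.uint8)
red=((r-gg>60)&(abs(np.arange(512)[None]-e[0][0])<22)&(abs(np.arange(384)[:,None]-190)<30)).astype(np.uint8)
bar|=red*0
k=max(cv2.findContours(bar,cv2.RETR_EXTERNAL,cv2.CHAIN_APPROX_NONE)[0],key=cv2.contourArea)
R=cv2.minAreaRect(k);B=cv2.boxPoints(R);W=np.array([onz(c,*p,.169)[:2] for p in B]);print(R,W.round(4),W.mean(0))
n,l,st,ce=cv2.connectedComponentsWithStats(red)
for i in range(1,n):
    if st[i,4]>8:
        ys,xs=np.nonzero(l==i);P=np.array([onz(c,x,y,.169)[:2] for x,y in zip(xs,ys)]);q=cv2.fitLine(P.astype(np.float32),2,0,.0001,.0001).ravel();print("red",st[i],P.mean(0),np.degrees(np.arctan2(q[1],q[0])))
p=onz(c,345/1.2,124/1.2,.13)
a=onz(c,135/1.2,8/1.2,.13);b_=onz(c,318/1.2,317/1.2,.13);d=b_-a;print("apron edge angle",np.degrees(np.arctan2(d[1],d[0]))-90)
E
```

```text
((269.7344970703125, 177.76817321777344), (56.022727966308594, 57.35646057128906), 80.85472869873047) [0.47907833 0.13740652 0.139     ]
((271.37835693359375, 184.229736328125), (13.645115852355957, 44.71652603149414), 9.462322235107422) [[0.4928 0.1498]
 [0.4727 0.1161]
 [0.463  0.122 ]
 [0.4828 0.156 ]] [0.47781327 0.13597041]
red [264 189  10  26 140] [0.48561634 0.14901677] 58.77062
red [277 207   4  11  22] [0.48102332 0.16124618] 82.72891
apron edge angle 6.240762301736268
```

The timer is at (324,214), with its bar running from (329,192) to the red end (321,257). The bar is at about 59° in world and the axis at (0.4785, 0.137). The speed dial (245,77) is clear of the fingers. I'll get the yaw from the ticks while descending.

```bash
python3 -m crank '[[[0,0,-0.1],[-0.5,0.8,-3],0.45],[[0,0,-0.157],[-0.5,0.85,-6],0.45],[[0,0,-0.157],[-0.5,0.85,-8],0.45],[[0,0,-0.157],[-0.5,0.85,-9],0.45],[[0,0,-0.157],[-0.5,0.85,-9],0.45],[[0,0,-0.157],[-0.5,0.85,-9],0.45]]'
python3 - <<'E'
from h import *
import pickle
c=pickle.load(open("w2.pkl","rb"));im=c["img"].astype(int)
C=np.array([.4787,.1374])
for u,v in((335,256),(291,180),(278,216),(296,249)):
    p=onz(c,u/1.2,v/1.2,.1305)[:2]-C;print(u,v,np.hypot(*p),np.degrees(np.arctan2(p[1],p[0])))
m=((im.sum(2)<330)).astype(np.uint8)[140:220,215:262]
n,l,st,ce=cv2.connectedComponentsWithStats(m)
for i in range(1,n):
    if 4<st[i,4]<60:
        p=onz(c,ce[i][0]+215,ce[i][1]+140,.1305)[:2]-C;print(st[i,4],np.hypot(*p).round(4),np.degrees(np.arctan2(p[1],p[0])).round(1))
E
```

```text
time: 15.3
eef_pos: [0.4788, 0.1373, 0.2192]
ee_rot: [-0.494, 0.869, -0.0, 0.001]
force: [0.0, 0.4, 0.2]
opening: 0.546
grasp_force: 0.0
335 256 0.03975262849765252 81.8406821175699
291 180 0.03553651875500257 -65.34529119438119
278 216 0.036916200477992656 -14.749626849653215
296 249 0.03959598824226011 33.35318119914111
25 0.0356 -65.8
7 0.0333 -55.1
10 0.0333 -44.9
7 0.0342 -34.8
8 0.0341 -24.8
7 0.0346 -5.1
7 0.0347 4.8
5 0.0354 14.3
6 0.0353 23.9
7 0.0357 43.1
```

```bash
python3 -m crank '[[[0,0,0],[0,0,-2.5],0.45],[[0,0,0],[0,0,-5],0.45],[[0,0,0],[0,0,-6.5],0.45],[[0,0,0],[0,0,-7.1],0.45],[[0,0,0],[0,0,-7.1],0.45],[[0,0,0],[0,0,-7.1],1],[[0,0,0],[0,0,-7.1],1],[[0,0,0],[0,0,-7.1],1],[[0,0,0],[0,0,-7.1],1],[[0,0,0],[0,0,-7.1],1],[[0,0,0],[0,0,-7.1],1],[[0,0,0],[0,0,-7.1],1],[[0,0,0],[0,0,-7.1],1]]' 25
python3 -c "
from bench import arm
s=arm.sense();print(s['joint_positions'].round(2),s['ft_torque'])"
```

```text
time: 16.6
eef_pos: [0.4781, 0.1382, 0.1487]
ee_rot: [-0.495, 0.869, 0.001, 0.001]
force: [-2.9, 0.7, 5.5]
opening: 0.144
grasp_force: 26.7
[-0.79  0.2   0.48  2.05 -0.12  0.91  2.35] [ 0.12665274  0.59719771 -0.04927063]
```

```bash
python3 -m crank '[[[0,0,-0.14],[0,0,0],1],[[0,0,-0.28],[0,0,0],1],[[0,0,-0.42],[0,0,0],1],[[0,0,-0.56],[0,0,0],1],[[0,0,-0.7],[0,0,0],1],[[0,0,-0.84],[0,0,0],1],[[0,0,-0.98],[0,0,0],1],[[0,0,-1.12],[0,0,0],1],[[0,0,-1.26],[0,0,0],1],[[0,0,-1.4],[0,0,0],1],[[0,0,-1.54],[0,0,0],1],[[0,0,-1.68],[0,0,0],1],[[0,0,-1.82],[0,0,0],1],[[0,0,-1.96],[0,0,0],1],[[0,0,-2.1],[0,0,0],1],[[0,0,-2.2],[0,0,0],1],[[0,0,-2.28],[0,0,0],1],[[0,0,-2.32],[0,0,0],1],[[0,0,-2.32],[0,0,0],1],[[0,0,-2.32],[0,0,0],1]]'
python3 -c "
from bench import arm
import numpy as np
s=arm.sense();a,b=s['ee_rot'][:2];print('pointer deg',np.degrees(np.arctan2(b*b-a*a,2*a*b))-90,s['joint_positions'].round(2),s['ft_torque'])"
```

```text
time: 18.6
eef_pos: [0.4787, 0.1439, 0.1488]
ee_rot: [0.598, 0.802, 0.004, -0.002]
force: [-0.5, 9.2, 0.7]
opening: 0.144
grasp_force: 26.2
pointer deg -73.44183114234049 [-1.11  0.25  0.84  2.06 -0.25  0.92  0.15] [ 1.7830738   0.39381152 -0.08178434]
```

```bash
python3 -m crank '[[[0,0,0.12],[0,0.3,0],1],[[0,0,0.26],[0,0.3,0],1],[[0,0,0.4],[0,0.3,0],1],[[0,0,0.54],[0,0.3,0],1],[[0,0,0.68],[0,0.3,0],1],[[0,0,0.82],[0,0.3,0],1],[[0,0,0.96],[0,0.3,0],1],[[0,0,1.1],[0,0.3,0],1],[[0,0,1.24],[0,0.3,0],1],[[0,0,1.38],[0,0.3,0],1],[[0,0,1.52],[0,0.3,0],1],[[0,0,1.64],[0,0.3,0],1],[[0,0,1.74],[0,0.3,0],1],[[0,0,1.82],[0,0.3,0],1],[[0,0,1.863],[0,0.3,0],1],[[0,0,1.863],[0,0.3,0],1],[[0,0,1.863],[0,0.3,0],1],[[0,0,1.863],[0,0.3,0],1]]'
python3 -c "
from bench import arm
import numpy as np
s=arm.sense();a,b=s['ee_rot'][:2];print('pointer deg',np.degrees(np.arctan2(b*b-a*a,2*a*b))-90,s['joint_positions'].round(2),s['ft_torque'])"
```

```text
time: 20.4
eef_pos: [0.4771, 0.1393, 0.1487]
ee_rot: [-0.285, 0.959, 0.0, -0.002]
force: [-6.2, -2.6, 9.8]
opening: 0.143
grasp_force: 27.3
pointer deg 33.06873679778526 [-0.85  0.21  0.53  2.05 -0.13  0.91  1.91] [-0.56178956  1.16311703  0.06022152]
```

```bash
python3 -m crank '[[[0,0,0],[0,0,0],0.8],[[0,0,0],[0,0,0],0.5],[[0,0,0],[0,0,0],0.5],[[0,0,0],[0,0,0],0.5],[[0,0,0],[0,0,0],0.5],[[0,0,0],[0,0,2],0.5],[[0,0,0],[0,0,6],0.5],[[0,0,0],[0,0,11],0.5],[[0,0,0],[-0.5,-1,16],0.5],[[0,0,0],[-0.5,-1,16],0.5],[[0,0,0],[-0.5,-1,16],0.5]]'
python3 - <<'E'
from h import *
import pickle
c=arm.camera("wrist");pickle.dump(c,open("w3.pkl","wb"));save("w3.png",c["img"],1.2);c=arm.camera("side");save("s3.png",c["img"][95:245,190:350],4)
E
```

```text
time: 21.5
eef_pos: [0.4741, 0.1302, 0.309]
ee_rot: [-0.284, 0.959, 0.001, 0.002]
force: [0.1, 0.2, -0.3]
opening: 0.496
grasp_force: 0.0
```

View pics/w3.png

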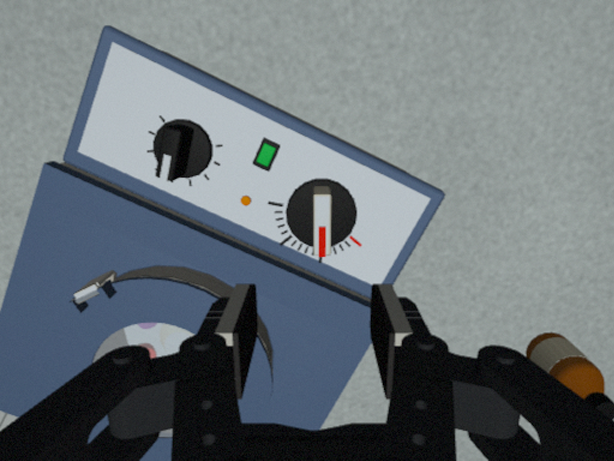

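View pics/s3.png

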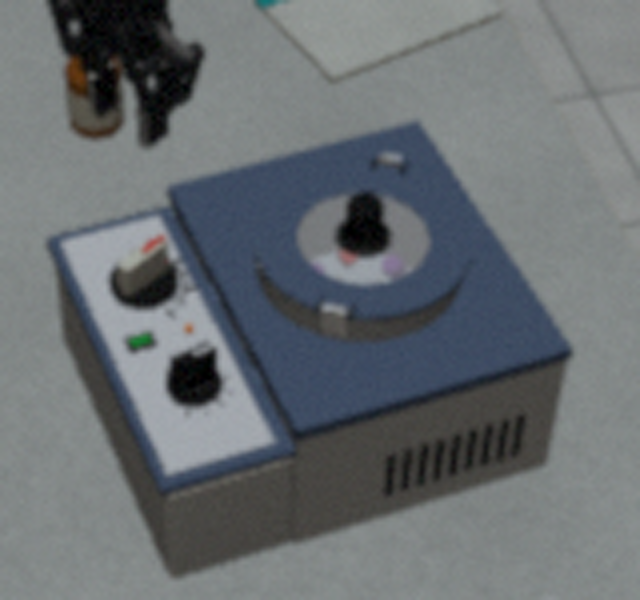

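The wrist view shows the pointer's red end (322,245) on the long 5 mark, with the red zero mark at (355,240). The side view shows the lid flush, the clips at (335,318) and (390,160) in place, and the speed dial (193,372) as set. Handing in.

```bash
python3 -c "
from bench import arm
print(arm.job_done())"
```

```text
the job is handed in; nothing more can be done
None
```

I handed the job in at about 21.6 s of robot time, without a verdict being returned: the lid is pressed flush with both clips snapped under the rim, and by the gripper angle the timer was wound to 2.73 rad and turned back to about 0.87 rad (5 minutes). In the last pictures the speed dial looks as it was set; I never reached for the rack, bottle or slide box, and didn't re-measure their positions at the end.

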